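# Raise the lid of a hot test kiln with its lever

## Robot

A 7-joint arm with a two-finger parallel gripper is mounted at the origin on the work surface. World frame = base frame: x ahead of the robot, y to its left, z up, the work surface at z = 0. Lengths are in m, angles in degrees, forces in N, time in s.
With the tool pointing down it reaches from about 0.425 to 0.875 m from the base axis. Payload 8.4 kg.
Tool frame: the origin (TCP) lies on the centre line of the jaws, within the pads' length; the fingertips stand 22 mm ahead of it and the grasp point (between the pads) lies 3 mm ahead of it; x points along the fingers, z is the direction in which the jaws open and shut, and the axes are right-handed (so a half turn about x gives the same grasp; the last joint's range is limited). The gripper opens to 87 mm and grips with 3 to 60 N. Pads are 19 mm wide; open, the fingers measure 117 mm over their backs; the gripper's body (75 mm by 190 mm) begins 51 mm behind the grasp point.
Start: joints at [-82.575, 19.091, 2.286, 83.961, -0.768, 76.965, -3.352], TCP at [0.147, 0.633, 0.245] pointing down, gripper open.
Joint ranges: [-147.57, 147.57], [-21.85, 119.76], [-74.77, 79.35], [14.55, 137.4], [-85.83, 265.84], [4.83, 119.75], [-152.11, 152.11]. Speed limits (degrees/s): [127.2, 127.2, 159.86, 159.86, 180, 180, 180].

## Interface

Orientations are given as a 3x3 rotation matrix whose columns are the frame's x, y, z axes.
In Python, from workcell import * gives the robot as it stands.
- The arm moves only by the tool send_rows, never from a script. Its argument "rows" is a list of rows, each a list of 3 entries, a list of its own where there are three numbers: the shift along the tool's x, y, z in mm, then the turn, a rotation vector about the tool's x, y, z in units of 8 degrees (1.0 is 8 degrees), then the closure in counts, from 0 (fully open) to 255 (shut). In form: [[[tx, ty, tz], [ax, ay, az], claw], ...]. A call has 1 to 12 rows; each row is the pose to reach, as a shift and turn from the pose measured when the call began, along the tool's axes at that moment; what a row does not reach only later rows make up. A row lasts 1/8 s, in which the tool goes at most 62.5 mm and 10.7 degrees, less where a joint would pass 70% of its speed; a pose out of reach is approached as far as the arm can. A call with a gripper value outside its range is refused whole. The fingers move at their own pace and stop on an object; "newtons" is the grip in N (left out, the last holds). Time passes only in rows, so rows that repeat a pose let the fingers close. It gives the time, the measured TCP pose, the force and the opening at its end, in the units of the state.
- state(): the state, without advancing time (a new reading comes with each control period).
- read_camera(name): name is "scene" or "side" or "wrist"; returns the picture (480x640x3 uint8, blue, green, red); there is no depth.
- camera_params(name): a dict with "fovy" (degrees; the focal length in pixels is half the picture's height over the tangent of half this angle, whatever the lens; pixels are square), "cx", "cy" (the principal point, pixels), "D" ([k1, k2, p1, p2, k3] as OpenCV has them; the pictures are not rectified), "pose" (4x4, takes a point from camera to world coordinates). Camera axes: x right, y down, z forward; pixel columns grow to the right and rows downward; lengths in m; the calibration is good to about 2 mm. A picture is of the moment at which its call begins: read the wrist's pose just before it. camera_params takes no time and is no camera call; for the wrist camera it gives the pose at the moment of the call.
- close_job(): hands the job in, once; it reports no verdict.
Trained networks look in the newest picture that a camera, given by its name, has taken for a name from the list of things; names that differ only in an ending like _2 or _b are one class to them, and where a whole thing is asked for, a point or a joint stands for the part that bears it (a point fixed in the world has none). Each returns a list of dicts, best first, with "p" (0 to 1); they miss things now and then, are a little off and sometimes report something else, mostly with a low value. They report only what shows in the picture. A call takes as long as a camera call.
- find_in(name, camera): "box" ([centre column, centre row, width, height] in pixels, round what is visible of it).
The state is a dict: "time_s": time; "joint_pos": joint angles; "qd": joint speeds; "effort": joint torques, N m; "ee_pos": TCP position; "tool_rot": TCP orientation; "ft_force": force on the tool from outside, world axes, zero at the start; "torque": the same for the moment, N m; "width": finger opening in m.
Only numpy, scipy, OpenCV 4.12 (cv2) and the standard library are available. Lean on these libraries where they do the work, as an engineer would, in place of code of your own. Each camera call takes 0.05 s, during which the arm holds its last target. There are 200 camera calls.

## Task

The lid and casing of the little kiln are still too hot to touch. With a fingertip, push the black knob of the lid catch on its front over to the kiln's left until the catch drops open, then press the wooden grip of the lever all the way down so that the lid rises steadily, without a jerk or a drop, and finish while still holding the grip down with the lid open. Grasp and lift nothing, touch only the catch and the lever, and leave the pots and tools around the kiln where they are.

Things in the scene. Friction and masses are not known exactly. Their poses are not given: they have to be found in the camera images.
- kiln: the bench-top test kiln as a whole: a sheet-steel box on rubber feet, 260 (x) x 280 (y) x 245 mm high with its lid shut. Origin on the table under its centre, z up; the front (with the catch) faces its own -x, roughly towards the robot, the lid's hinge is on its +x side, the lever on its right-hand side as the robot sees it (own -y), the controller box on its left (own +y, reaching y = 202 mm). 'The kiln's left' is its own +y. It is fixed to the table
- casing: the hot jacket, brick walls and controller of the kiln (not the catch, the lever or the lever's bracket); same origin and axes as the kiln; front face at x = -131 mm, top at 190 mm, with a spy-hole plug that stands 25 mm out of the front at y = -75, z = 120 mm. Not to be touched
- lid_slab: the hot lid: a firebrick slab in a steel band, 262 x 282 x 53 mm, about 2.5 to 4 kg; origin at the middle of its underside; it turns about a hinge 137 mm behind that (along its own +x), at (137, 0, 192) mm in the kiln's frame, along the kiln's y. Shut it is level; with the lever fully down it is tilted about 0.42 rad, front up. It falls shut when the lever is let go. Not to be touched
- lid_front (a point): middle of the lid's front edge face, half-way up; it is 218 mm above the table when the lid is shut and about 105 mm higher when the lever is fully down
- lid_catch (a joint): angle of the lid catch in rad: 0 to 0.08 when it stands upright, its nose hooked over the lid's pin so that the lid cannot rise; it swings in the plane of the front face towards the kiln's left (+y), about a pivot at (-136, 14, 125) mm in the kiln's frame. A light push (about 1 N at the knob) moves it; past about 0.4 it falls by its own weight to a stop at 1.5 and stays there
- catch_knob (a point): centre of the catch's black ball knob, 26 mm across, on a stem 52 mm out from the kiln's front face, 98 mm from the catch's pivot; upright it is 223 mm above the table, 22 mm below the top of the shut lid
- lid_lever (a joint): angle of the lid-lifting lever in rad: 0 at rest, with its long end sloping up 0.35 rad towards the kiln's front and its short end (a roller) resting under a lug of the lid; it grows as the long end is pressed down, to a rigid stop at 0.70 (long end sloping down 0.35 rad). Below 0 means lifted off the lug. Pressing at the middle of the grip takes about 6 to 14 N all the way, if the catch is open
- lever_pivot (a point): the lever's pivot bolt, at (0, -160, 205) mm in the kiln's frame; its axis lies along the kiln's y
- lever_grip: the lever's wooden grip, 116 mm long, 36 mm wide, 34 mm thick; origin at the middle of its upper face, 220 mm from the pivot along the lever (and 17 mm above the lever's centre line); own x along the grip towards the pivot, z out of the upper face. The upper face's middle is about 296 mm above the table at rest and 146 mm with the lever fully down
- mug_a: unfired grey mug, 80 mm wide, 90 mm high, with a handle, in front of the kiln between catch and lever; origin under its centre. To be left alone, like all that follow
- mug_b: unfired grey mug, 76 mm wide, 85 mm high, with a handle, in front of the kiln to the left; origin under its centre
- bowl: unfired bowl, 124 mm wide, 55 mm high, to the right of the lever; origin under its centre
- lidded_jar: unfired jar with a lid and a small ball on top, 92 mm wide, 115 mm high, to the right of the lever, nearer the robot than the bowl; origin under its centre
- kiln_post: square firebrick kiln prop, 34 x 34 x 100 mm, standing to the left of the kiln's front corner; origin under its centre
- slip_brush: brush with a wooden handle lying on the table far to the right; origin about its middle

How it is judged (in metres and radians):
On the way:
1. the catch is swung open while the lid is still shut (value of joint lid_catch above 0.9 rad and angle between lid_slab's own z axis and vertical below 0.04 rad), for 0.1 s.
At the end, for the whole second after the job is handed in: the catch hangs open (over 0.9 rad), the lever is held down within 0.08 rad of its stop by the fingers on its wooden grip (over 2 N), and the lid stands still, open by more than 0.36 rad (value of joint lid_catch above 0.9 rad and value of joint lid_lever above 0.62 rad and angle between lid_slab's own z axis and vertical above 0.36 rad and angular speed of lid_slab below 0.1 rad/s and contact force between the fingers and lever_grip above 2 N); the arm keeps its last pose, push and grip.
It fails at once if the hot lid or casing was touched (contact force between any of the arm, the fingers and lid_slab above 1 N or contact force between any of the arm, the fingers and casing above 1 N).
It fails at once if the lever was lifted (value of joint lid_lever below -0.08 rad).
It fails at once if the lid was jerked up or dropped (angular speed of lid_slab above 1.5 rad/s).
It fails at once if a pot or tool was moved or lifted (distance of any of mug_a, mug_b, bowl, lidded_jar, kiln_post, slip_brush from where it was at the start of the episode above 0.02 m).
It also fails if it takes over 48 s, if anything falls off the work surface, if the arm or the gripper's body presses on something with over 40 N, if the wrist force passes 120 N, or if a joint passes its speed limit or range.

## Working session

There is one attempt and no reset: what is moved stays moved. The work goes in short steps, Python scripts to look and compute and a tool call to move; the robot and the scene stay as the last step left them, time stands still between calls to the robot, and variables do not carry over. Pictures are saved under pics/ and viewed, on a budget of 10 in all, crops included, one or two more only if the job needs it, and the job is handed in when it is done.

Besides the shell and the picture viewer there is one more tool, called after "Call:" by a JSON object that holds its "op" and its "data". send_rows: Moves the arm, as the interface text tells. Its arguments: {"type":"object","properties":{"rows":{"type":"array"},"newtons":{"type":"number"}},"required":["rows"]}

```bash
mkdir -p pics; ls
python3 - <<'E'
from workcell import *
import cv2,numpy as np
for c in ("scene","side"):
    im=read_camera(c); cv2.imwrite(f"pics/{c}0.png",im)
    p=camera_params(c); print(c,p["fovy"],p["cx"],p["cy"],p["D"],np.round(p["pose"],4).tolist())
    for n in ("kiln","catch_knob","lever_grip","lid_slab","mug_a","bowl","lidded_jar","kiln_post","lid_catch","lid_lever"):
        print(n,[(round(d["p"],2),np.round(d["box"]).tolist()) for d in find_in(n,c)[:2]])
s=state(); print(s["time_s"],s["ee_pos"],np.round(s["tool_rot"],3),s["ft_force"])
E
```

```text
pics
scene 53.089108066490596 319.1163268677894 233.25079967447212 [-0.09826489  0.          0.          0.          0.        ] [[-0.9791, 0.1903, -0.0712, 0.69], [0.2031, 0.9071, -0.3686, 0.4321], [-0.0055, -0.3753, -0.9269, 1.319], [0.0, 0.0, 0.0, 1.0]]
kiln [(0.71, [315.0, 323.0, 160.0, 220.0])]
catch_knob [(0.77, [377.0, 312.0, 24.0, 17.0]), (0.59, [333.0, 244.0, 131.0, 67.0])]
lever_grip [(0.66, [369.0, 231.0, 47.0, 34.0]), (0.3, [385.0, 301.0, 39.0, 38.0])]
lid_slab [(0.74, [312.0, 331.0, 151.0, 155.0]), (0.49, [398.0, 416.0, 17.0, 20.0])]
mug_a [(0.94, [386.0, 300.0, 42.0, 35.0]), (0.68, [416.0, 349.0, 42.0, 32.0])]
bowl []
lidded_jar [(0.61, [369.0, 210.0, 36.0, 27.0]), (0.44, [312.0, 382.0, 131.0, 95.0])]
kiln_post [(0.74, [397.0, 414.0, 20.0, 19.0])]
lid_catch [(0.57, [377.0, 310.0, 26.0, 17.0])]
lid_lever [(0.93, [333.0, 245.0, 124.0, 61.0])]
side 56.14362089344792 315.9135087578959 240.59492211912655 [-0.11432202  0.          0.          0.          0.        ] [[-0.956, -0.205, 0.2098, 0.3622], [-0.2933, 0.6723, -0.6797, 0.675], [-0.0017, -0.7114, -0.7028, 0.9148], [0.0, 0.0, 0.0, 1.0]]
kiln [(0.67, [256.0, 336.0, 247.0, 223.0])]
catch_knob []
lever_grip [(0.74, [348.0, 238.0, 63.0, 26.0]), (0.54, [314.0, 328.0, 31.0, 47.0])]
lid_slab [(0.71, [221.0, 312.0, 174.0, 153.0])]
mug_a [(0.89, [350.0, 418.0, 51.0, 49.0]), (0.72, [343.0, 350.0, 38.0, 49.0])]
bowl [(0.57, [323.0, 262.0, 42.0, 33.0]), (0.51, [278.0, 470.0, 26.0, 21.0])]
lidded_jar [(0.87, [374.0, 274.0, 38.0, 45.0]), (0.48, [320.0, 239.0, 123.0, 25.0])]
kiln_post [(0.66, [279.0, 470.0, 25.0, 19.0])]
lid_catch [(0.61, [321.0, 238.0, 117.0, 24.0]), (0.55, [313.0, 330.0, 32.0, 45.0])]
lid_lever [(0.71, [374.0, 272.0, 40.0, 44.0]), (0.66, [319.0, 239.0, 121.0, 28.0])]
1.1 [0.14739453 0.63301899 0.2445174 ] [[-0.    -0.974  0.227]
 [-0.     0.227  0.974]
 [-1.     0.    -0.   ]] [ 0.04176122 -0.01178687 -0.12596003]
```

View pics/scene0.png

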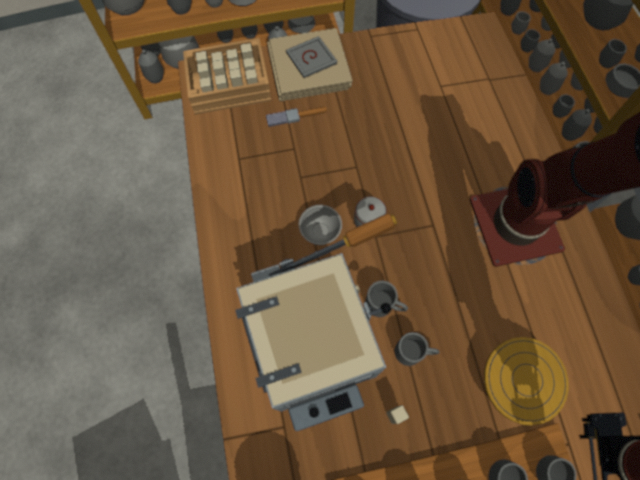

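View pics/side0.png

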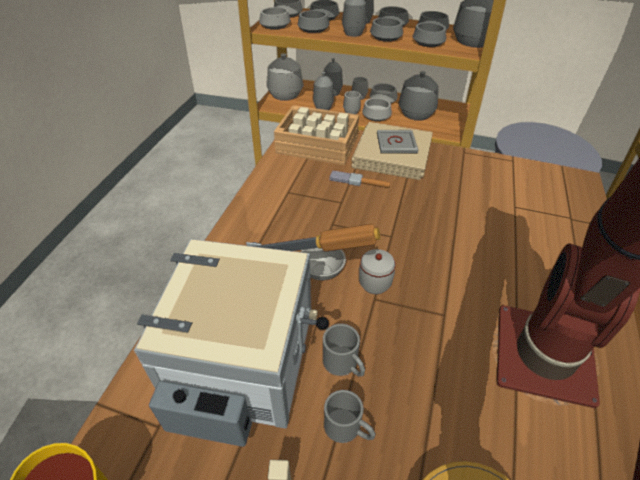

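```bash
cat > h.py <<'E'
from workcell import *
import cv2,numpy as np
from scipy.optimize import least_squares
def K(p):
    f=240/np.tan(np.radians(p["fovy"]/2)); return np.array([[f,0,p["cx"]],[0,f,p["cy"]],[0,0,1]])
def proj(P,p):
    T=np.linalg.inv(p["pose"]); r=cv2.Rodrigues(T[:3,:3])[0]
    return cv2.projectPoints(np.array(P,float).reshape(-1,1,3),r,T[:3,3],K(p),np.array(p["D"],float))[0][:,0]
def world(k,P):
    c,s=np.cos(k[2]),np.sin(k[2]); P=np.array(P,float)
    return P@np.array([[c,s,0],[-s,c,0],[0,0,1]])+[k[0],k[1],0]
def ray(px,p,z):
    n=cv2.undistortPoints(np.array(px,float).reshape(-1,1,2),K(p),np.array(p["D"],float))[:,0]
    d=np.c_[n,np.ones(len(n))]@p["pose"][:3,:3].T; o=p["pose"][:3,3]
    return o+d*((z-o[2])/d[:,2])[:,None]
E
python3 - <<'E'
from h import *
c,s=np.cos(.35),np.sin(.35)
P=[(.131,-.141,.245),(-.131,-.141,.245),(-.131,.141,.245),(.131,.141,.245),(-.183,.014,.223),(-.278*c,-.16,.205+.278*s)]
px={"scene":[(238,290),(343,256),(384,370),(275,405),(386,308),(396,221)],"side":[(190,241),(311,254),(267,371),(141,352),(322,323),(379,233)]}
cp={n:camera_params(n) for n in px}
f=lambda k:np.concatenate([(proj(world(k,P),cp[n])-px[n]).ravel() for n in px])
r=least_squares(f,[.7,0.1,.1],loss="soft_l1",x_scale=.1); k=r.x
print(k); print(np.round(f(k).reshape(-1,2),1))
print("knob",world(k,[P[4]])); print("pivot",world(k,[(0,-.16,.205)]))
for a in (0,.2,.35,.5,.7):
    t=.35-a; print(a,world(k,[(-.22*np.cos(t)-.017*np.sin(t)*-1*-1,-.16,.205+.22*np.sin(t)+.017*np.cos(t))]))
np.save("k.npy",k)
for n,z,q in (("mug_a",.09,(381,295)),("mug_b",.085,(413,347)),("jar",.115,(371,207)),("post",.1,(399,414)),("bowl",.055,(320,224))): print(n,ray([q],cp["scene"],z))
E
```

```text
[0.67336605 0.22379342 0.13059273]
[[-1.  -1.5]
 [ 0.3 -2.7]
 [ 3.8 -2.1]
 [-1.6  4.2]
 [ 1.   0.8]
 [-1.9 -0.6]
 [ 0.3 -2. ]
 [-0.6 -0.4]
 [13.3  5.4]
 [-7.6 -0.8]
 [ 1.6  2.1]
 [-2.2  2.2]]
knob [[0.49010121 0.21384361 0.223     ]]
pivot [[0.69420155 0.06515584 0.205     ]]
0 [[0.48351968 0.03748483 0.29640685]]
0.2 [[0.47600539 0.03649791 0.2546855 ]]
0.35 [[0.47607488 0.03650703 0.222     ]]
0.5 [[0.48104302 0.03715955 0.18893272]]
0.7 [[0.49507893 0.03900303 0.14553182]]
mug_a [[0.47193357 0.14829459 0.09      ]]
mug_b [[0.42462716 0.29664811 0.085     ]]
jar [[ 0.44110112 -0.09398172  0.115     ]]
post [[0.50344531 0.44692137 0.1       ]]
bowl [[ 0.58465964 -0.09801892  0.055     ]]
```

Call:
{"op": "send_rows", "data": {"rows": [[[-50,0,0],[0,0,0],255],[[-100,-10,-10],[0,0,0],255],[[-105,-50,-50],[-0.3,0,0],255],[[-105,-90,-90],[-0.6,0,0],255],[[-105,-130,-130],[-0.9,0,0],255],[[-105,-170,-172],[-1.2,0,0],255],[[-105,-210,-213],[-1.5,0,0],255],[[-105,-250,-254],[-1.8,0,0],255],[[-105,-290,-295],[-2.1,0,0],255],[[-105,-330,-335],[-2.4,0,0],255],[[-105,-360,-366],[-2.6,0,0],255],[[-105,-381,-387],[-2.6,0,0],255]], "newtons": 20}}

```text
time_s: 2.6
ee_pos: [0.4316, 0.1675, 0.3499]
tool_rot: [[0.001, -0.991, -0.132], [0.001, -0.132, 0.991], [-1.0, -0.001, 0.001]]
ft_force: [0.4, 0.2, -0.2]
width: 0.0002
```

Run:
```python
from h import *
s=state(); print(s["time_s"],s["ee_pos"],np.round(s["tool_rot"],3).tolist(),s["ft_force"],s["width"])
k=np.load("k.npy")
im=read_camera("wrist"); p=camera_params("wrist"); sd=read_camera("side")
cv2.imwrite("pics/w1.png",im); cv2.imwrite("pics/s1.png",sd)
print(np.round(p["pose"],3).tolist())
for n in ("catch_knob","lever_grip","lid_catch"): print(n,[(round(d["p"],2),np.round(d["box"]).tolist()) for d in find_in(n,"wrist")[:2]])
c,sn=np.cos(.35),np.sin(.35)
P=[(-.183,.014,.223),(-.278*c,-.16,.205+.278*sn),(-.131,-.141,.245),(-.131,.141,.245)]
print(proj(world(k,P),p))
```

```text
2.6 [0.4316217  0.16747229 0.34990763] [[0.001, -0.991, -0.132], [0.001, -0.132, 0.991], [-1.0, -0.001, 0.001]] [ 0.40281028  0.24268332 -0.1716074 ] 0.0001767810745969427
[[-0.128, 0.962, 0.24, 0.367], [0.992, 0.124, 0.031, 0.155], [0.0, 0.242, -0.97, 0.49], [0.0, 0.0, 0.0, 1.0]]
catch_knob []
lever_grip [(0.91, [94.0, 294.0, 124.0, 132.0])]
lid_catch []
[[375.38966169 316.10721345]
 [ 80.6011817  246.5064247 ]
 [177.02927616 389.4151787 ]
 [537.06590217 386.8197318 ]]
```

View pics/w1.png

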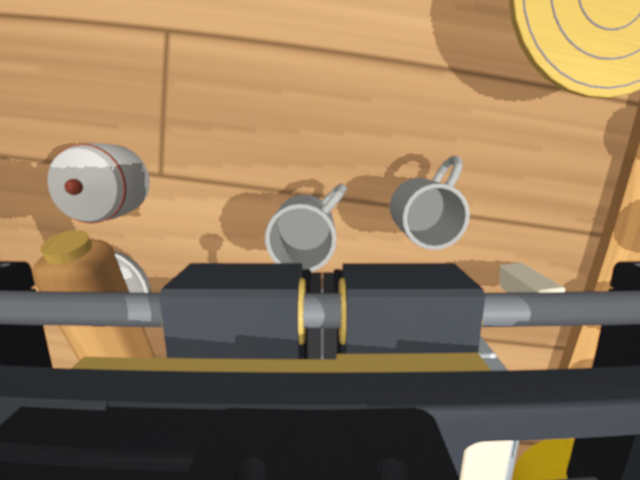

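View pics/s1.png

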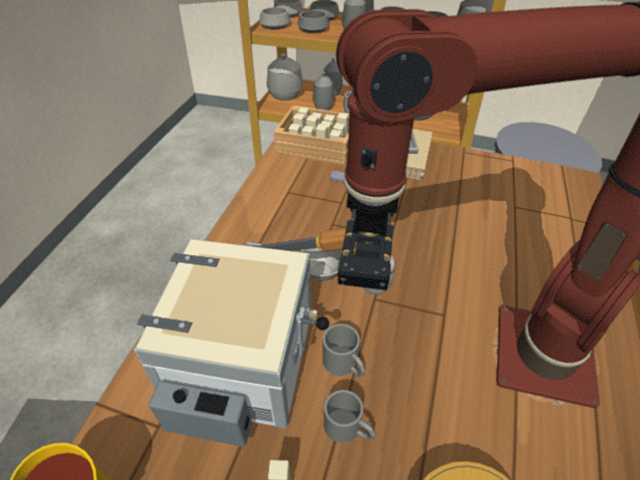

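Run:
```python
from h import *
a=cv2.imread("pics/side0.png")[215:395,130:400]; b=cv2.imread("pics/scene0.png")[210:410,230:410]
a=cv2.resize(a,None,fx=3,fy=3,interpolation=cv2.INTER_CUBIC)[:, :800]; 
cv2.imwrite("pics/za.png",a)
b=cv2.resize(b,None,fx=3,fy=3,interpolation=cv2.INTER_CUBIC); cv2.imwrite("pics/zb.png",b)
```

```text
(no output)
```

View pics/za.png

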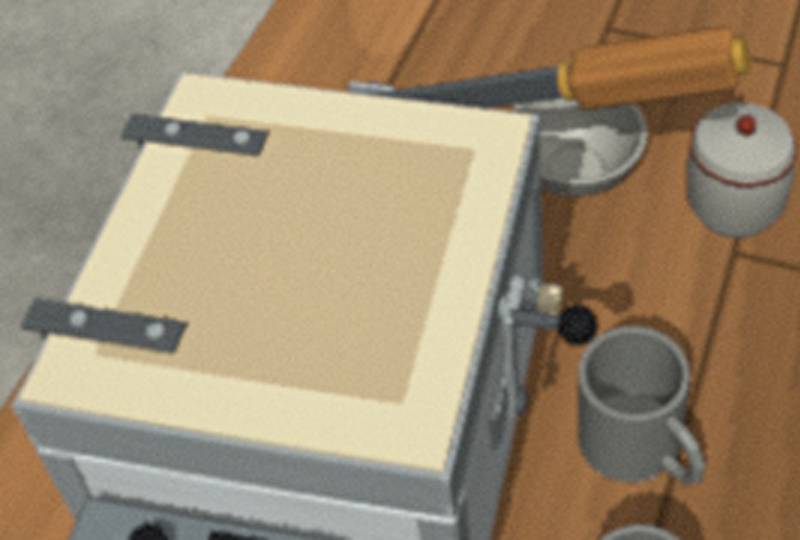

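View pics/zb.png

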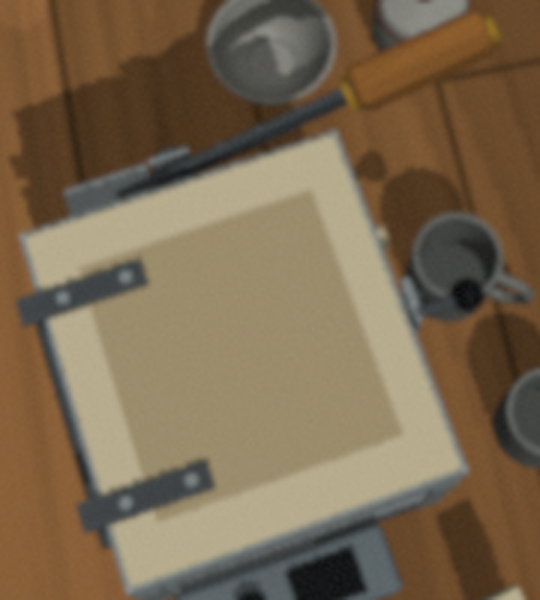

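Run:
```python
from h import *
c,s=np.cos(.35),np.sin(.35)
L=lambda d,h=0:(-d*c+h*s,-.16,.205+d*s+h*c)
P=[(.131,-.141,.245),(-.131,-.141,.245),(-.131,.141,.245),(.131,.141,.245),(-.183,.014,.223),L(.278),L(.162)]
px={"scene":[(237.3,287.7),(342.7,254.3),(385.3,366.7),(273.3,407.3),(385.7,307.7),(392.5,220),(350,240)],"side":[(190.7,239.3),(309,253),(277.7,371.7),(136.7,349),(322.3,323.3),(376,232.5),(321,242)]}
cp={n:camera_params(n) for n in px}
f=lambda k:np.concatenate([(proj(world(k,P),cp[n])-px[n]).ravel() for n in px])
r=least_squares(f,[.7,0.2,.1],loss="soft_l1",x_scale=.1); k=r.x
print(k); print(np.round(f(k).reshape(-1,2),1).tolist())
for i,n in ((4,"knob"),(5,"gripend")):
    g=least_squares(lambda X:np.concatenate([(proj(X,cp[m])[0]-px[m][i]) for m in px]),[.5,.1,.25]); print(n,world(k,[P[i]]),g.x,g.cost)
for a in (0,.2,.4,.55,.7):
    t=.35-a; print(a,world(k,[(-.22*np.cos(t)+.017*np.sin(t),-.16,.205+.22*np.sin(t)+.017*np.cos(t))]))
np.save("k.npy",k)
```

```text
[0.67575079 0.22055998 0.12896414]
[[-1.4, -0.5], [-0.6, -2.0], [1.1, 0.1], [-1.4, 0.6], [-0.0, 0.1], [0.4, -0.5], [-2.0, 0.1], [-0.6, -1.6], [0.8, -0.6], [1.8, 2.7], [-3.5, 0.2], [0.5, 0.3], [0.1, 1.5], [0.5, -0.2]]
knob [[0.49246999 0.21090865 0.223     ]] [0.4930146  0.21136654 0.22446724] 0.04076839042693367
gripend [[0.43735094 0.02830353 0.30032559]] [0.43856106 0.0305741  0.3055221 ] 0.3809310125864127
0 [[0.49716296 0.03606019 0.29640685]]
0.2 [[0.48312406 0.03423957 0.2546855 ]]
0.4 [[0.47758493 0.03352124 0.21098334]]
0.55 [[0.47915447 0.03372478 0.17795388]]
0.7 [[0.48560125 0.03456082 0.14553182]]
```

Call:
{"op": "send_rows", "data": {"rows": [[[0,-40,-5],[0,0,0],255],[[10,-66,-6],[0,0,0],255],[[50,-66,-6],[0,0,0],255],[[90,-66,-6],[0,0,0],255],[[115,-66,-6],[0,0,0],255],[[128,-66,-6],[0,0,0],255],[[128,-66,-6],[0,0,0],255]]}}

```text
time_s: 3.72
ee_pos: [0.4961, 0.1739, 0.2213]
tool_rot: [[-0.001, -0.991, -0.135], [-0.0, -0.135, 0.991], [-1.0, 0.001, -0.0]]
ft_force: [0.9, 0.1, 0.1]
width: -0.0001
```

Run:
```python
from h import *
s=state(); print(s["time_s"],s["ee_pos"],s["ft_force"])
a=read_camera("side")[200:400,230:480]; b=read_camera("scene")[180:380,300:550]
cv2.imwrite("pics/z2.png",cv2.resize(np.hstack([a,b]),(800,320),interpolation=cv2.INTER_CUBIC))
```

```text
3.725 [0.49611666 0.17390332 0.22128402] [0.86810283 0.13248365 0.062168  ]
```

View pics/z2.png

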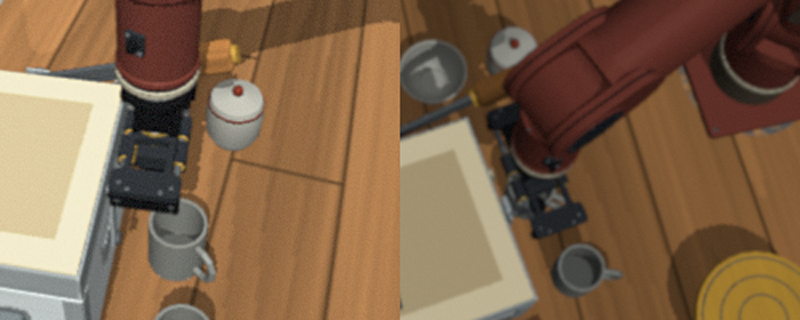

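Call:
{"op": "send_rows", "data": {"rows": [[[0,0,6],[0,0,0],255],[[0,0,12],[0,0,0],255],[[0,0,18],[0,0,0],255],[[0,0,24],[0,0,0],255],[[0,0,30],[0,0,0],255],[[0,0,36],[0,0,0],255],[[0,0,42],[0,0,0],255],[[0,0,48],[0,0,0],255],[[0,0,54],[0,0,0],255],[[0,0,60],[0,0,0],255],[[0,0,66],[0,0,0],255],[[0,0,72],[0,0,0],255]]}}

```text
time_s: 5.32
ee_pos: [0.4872, 0.2456, 0.2227]
tool_rot: [[0.001, -0.991, -0.135], [0.001, -0.135, 0.991], [-1.0, -0.001, 0.001]]
ft_force: [-0.2, -0.3, 0.1]
width: 0.0006
```

Call:
{"op": "send_rows", "data": {"rows": [[[0,0,6],[0,0,0],255],[[0,0,6],[0,0,0],255],[[0,0,0],[0,0,0],255],[[-40,0,-5],[0,0,0],255],[[-90,0,-5],[0,0,0],255],[[-130,5,-5],[0,0,0],255],[[-150,20,-50],[0,0,0],255],[[-150,20,-100],[0,0,0],255],[[-150,20,-150],[0,0,0],255],[[-150,15,-190],[0,0,0],255],[[-150,15,-200],[0,0,0],255],[[-150,15,-200],[0,0,0],255]]}}

```text
time_s: 6.82
ee_pos: [0.499, 0.0447, 0.3725]
tool_rot: [[0.001, -0.991, -0.133], [0.001, -0.133, 0.991], [-1.0, -0.001, 0.001]]
ft_force: [-1.1, 0.1, 0.8]
width: 0.0004
```

Run:
```python
from h import *
s=state(); print(s["time_s"],s["ee_pos"],np.round(s["tool_rot"],3).tolist(),s["ft_force"])
a=read_camera("side")[200:400,230:480]; b=read_camera("scene")[180:380,300:550]
cv2.imwrite("pics/z3.png",cv2.resize(np.hstack([a,b]),(800,320),interpolation=cv2.INTER_CUBIC))
k=np.load("k.npy")
P=world(k,[(-.183,.014+.098*np.sin(1.5),.125+.098*np.cos(1.5))])
for n in("side","scene"):print(n,proj(P,camera_params(n)),[(round(d["p"],2),np.round(d["box"]).tolist()) for d in find_in("catch_knob",n)[:2]])
```

```text
6.825 [0.49902831 0.04465302 0.37248619] [[0.001, -0.991, -0.133], [0.001, -0.133, 0.991], [-1.0, -0.001, 0.001]] [-1.05585126  0.14677498  0.7683136 ]
side [[314.02408303 394.52908592]] [(0.88, [306.0, 375.0, 29.0, 56.0])]
scene [[395.86222815 353.3850137 ]] []
```

View pics/z3.png

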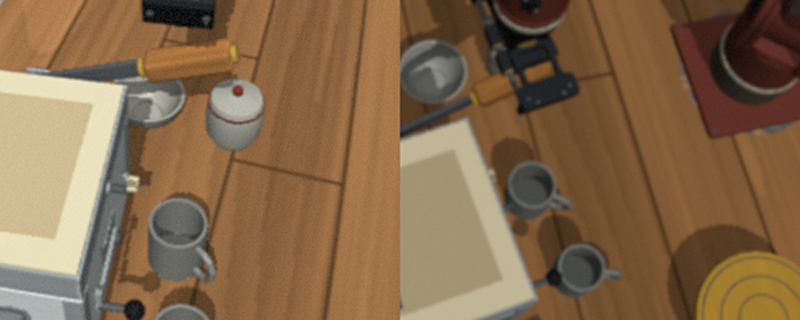

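The catch hangs at its stop: the knob at side (314, 394) matches the prediction for 1.5 rad. Next I approach the grip.

Call:
{"op": "send_rows", "data": {"rows": [[[0,3,-8],[0,0,0],255],[[20,3,-8],[0,0,0],255],[[35,3,-8],[0,0,0],255],[[42,3,-8],[0,0,0],255],[[45,3,-8],[0,0,0],255],[[48,3,-8],[0,0,0],255],[[51,3,-8],[0,0,0],255],[[54,4,-8],[0,0,0],255],[[57,5,-8],[0,0,0],255],[[60,6,-8],[0,0,0],255],[[63,7,-8],[0,0,0],255],[[66,8,-8],[0,0,0],255]]}}

```text
time_s: 8.52
ee_pos: [0.4921, 0.0377, 0.3078]
tool_rot: [[0.001, -0.991, -0.137], [0.002, -0.137, 0.991], [-1.0, -0.001, 0.002]]
ft_force: [-7.6, -1.4, 14.5]
width: 0.0002
```

Call:
{"op": "send_rows", "data": {"rows": [[[6,2,0],[0,0,0],255],[[12,4,-1],[0,0,0],255],[[18,6,-1],[0,0,0],255],[[24,8,-2],[0,0,0],255],[[30,10,-2],[0,0,0],255],[[36,11,-2],[0,0,0],255],[[42,12,-2],[0,0,0],255],[[48,13,-2],[0,0,0],255],[[54,13,-2],[0,0,0],255],[[60,14,-2],[0,0,0],255],[[66,14,-2],[0,0,0],255],[[72,15,-2],[0,0,0],255]]}}

```text
time_s: 10.02
ee_pos: [0.4778, 0.0356, 0.2372]
tool_rot: [[0.002, -0.99, -0.138], [0.005, -0.138, 0.99], [-1.0, -0.003, 0.005]]
ft_force: [-6.3, 5.4, 14.7]
width: 0.0005
```

Call:
{"op": "send_rows", "data": {"rows": [[[6,0,0],[0,0,0],255],[[12,0,0],[0,0,0],255],[[18,-1,0],[0,0,0],255],[[24,-1,0],[0,0,0],255],[[30,-2,0],[0,0,0],255],[[36,-3,0],[0,0,0],255],[[42,-4,0],[0,0,0],255],[[47,-5,0],[0,0,0],255],[[52,-6,0],[0,0,0],255],[[56,-7,0],[0,0,0],255],[[59,-7,0],[0,0,0],255],[[61,-7,0],[0,0,0],255]]}}

```text
time_s: 11.52
ee_pos: [0.4837, 0.0365, 0.1764]
tool_rot: [[-0.001, -0.99, -0.138], [0.005, -0.138, 0.99], [-1.0, -0.0, 0.005]]
ft_force: [-8.5, -1.3, 12.3]
width: 0.0005
```

Call:
{"op": "send_rows", "data": {"rows": [[[2,-1,0],[0,0,0],255],[[4,-1,0],[0,0,0],255],[[6,-1,0],[0,0,0],255],[[8,-1,0],[0,0,0],255],[[9,-1,0],[0,0,0],255],[[9,-1,0],[0,0,0],255]]}}

```text
time_s: 12.28
ee_pos: [0.4853, 0.0367, 0.1697]
tool_rot: [[0.0, -0.99, -0.138], [0.007, -0.138, 0.99], [-1.0, -0.001, 0.007]]
ft_force: [-11.2, -3.5, 27.0]
width: 0.0004
```

Run:
```python
from h import *
s=state(); print(s["time_s"],s["ee_pos"],s["ft_force"],np.abs(s["qd"]).max())
a=read_camera("side")[180:420,120:420]; b=read_camera("scene")[180:420,230:530]
cv2.imwrite("pics/z4.png",cv2.resize(np.hstack([a,b]),(800,320),interpolation=cv2.INTER_CUBIC))
```

```text
12.275 [0.48534672 0.03666738 0.16967447] [-11.17085625  -3.47267469  26.98639607] 0.1823205898821761
```

View pics/z4.png

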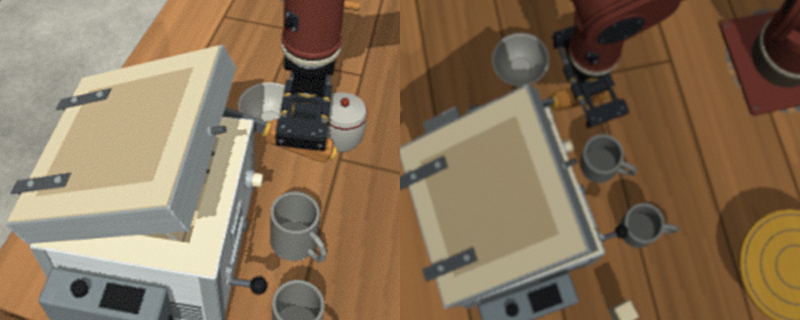

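Call:
{"op": "send_rows", "data": {"rows": [[[3,0,0],[0,0,0],255],[[3,0,0],[0,0,0],255],[[3,0,0],[0,0,0],255],[[3,0,0],[0,0,0],255]]}}

```text
time_s: 12.88
ee_pos: [0.4855, 0.0367, 0.1695]
tool_rot: [[0.0, -0.99, -0.138], [0.009, -0.138, 0.99], [-1.0, -0.001, 0.009]]
ft_force: [-17.3, -2.6, 35.8]
width: 0.0006
```

Run:
```python
from h import *
for i in range(3):
    read_camera("side"); s=state(); print(s["time_s"],s["ee_pos"],s["ft_force"],np.abs(s["qd"]).max())
im=read_camera("side");k=np.load("k.npy");p=camera_params("side")
for a in (.36,.42):
    c,sn=np.cos(a),np.sin(a)
    # lid top front corners rotated about the hinge, front up
    Q=[(.137-.268*c+.053*sn,y,.192+.268*sn+.053*c) for y in(-.141,.141)]
    q=proj(world(k,Q),p); print(a,np.round((q-[120,180])*[4/3,4/3]).tolist())
```

```text
12.925 [0.48552273 0.03665809 0.16944867] [-16.74915925  -2.7488637   36.65601783] 0.05436851515036156
12.975 [0.48553225 0.0366618  0.16947097] [-16.57808461  -2.33651283  37.03230013] 0.17073743541977446
13.025 [0.48553069 0.03663388 0.16947355] [-17.32150224  -2.82828944  36.47469199] 0.06660019577882602
0.36 [[228.0, 50.0], [177.0, 215.0]]
0.42 [[222.0, 42.0], [168.0, 207.0]]
```

```bash
python3 -c "
from workcell import *
print(close_job()); s=state(); print(s['time_s'],s['ee_pos'],s['ft_force'])"
```

```text
the job is handed in; nothing more can be done
None
the job is handed in; nothing more can be done
```

The kiln's catch is open, the lid is up, and I handed the job in at about 13 s with the closed fingertips still pressing the grip down. No verdict is reported.

- **Catch:** I pushed the knob to the kiln's left until the catch fell. Seen afterwards, the knob sat where the model puts it at the 1.5 rad stop, and the lid was still shut.
- **Lever:** I pressed the grip down along its arc over about 4 s, with about 12–15 N upward on the fingers wherever I read the force.
- **At the stop:** The final TCP height of 0.1695 m matches the predicted 0.170 m. Pressing further raised the upward force from 27 to 36 N without movement, so the lever is on its stop.
- **Lid angle:** In the side picture the lid's front corners lie between the positions predicted for 0.36 and 0.42 rad tilt. I read them by eye, so this supports an open lid but does not pin the angle well above the 0.36 rad limit. The lever being at its stop points to about 0.42.
- **Surroundings:** The mugs, bowl, jar and post looked unmoved in the last picture. I saw no sign of touching the lid or casing, but did not measure either. The brush was far from the work and I did not check it.

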